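Gauge a test bar, then lift it level off its rests

ROBOT

A 6-joint arm with a two-finger parallel gripper is mounted at the origin on the work surface. World frame = base frame: x ahead of the robot, y to its left, z up, the work surface at z = 0. Lengths are in m, angles in rad, forces in N, time in s.
With the tool pointing down it reaches from about 0.35 to 0.975 m from the base axis. Payload 4.9 kg.
Tool frame: the origin (TCP) lies at the very end of the fingers, on their centre line; the grasp point (between the pads) lies 19 mm behind it (ctrl.grip_point_offset is the distance from the TCP to the grasp point, in m); z points along the fingers, y is the line along which they close (so a half turn about z gives the same grasp; the last joint's range is limited). The gripper opens to 85 mm and grips with 20 to 120 N. Pads are 22 mm wide; open, the fingers measure 114 mm over their backs; the gripper's body (76 mm by 85 mm) begins 54 mm behind the grasp point. The pads swing forward as they close: fully open they stand 13 mm farther back than shut.
Start: joints at [-1.42, 0.053, 1.613, -0, 1.476, -0.119], TCP at [0.167, -0.602, 0.231] pointing down, gripper open.
Joint ranges: [-3.01, 3.01], [-1.01, 2.22], [0.06, 2.58], [-1.02, 4.17], [0.09, 2.62], [-3.14, 3.14]. Speed limits (rad/s): [2.57, 2.57, 3.14, 3.14, 3.14, 3.14].

INTERFACE

Orientations are given as a rotation vector (axis times angle).
In Python, from station import ctrl gives the robot as it stands.
- The arm moves only by the tool send_rows, never from a script. Its argument "rows" is a list of rows, each a list of 3 entries, a list of its own where there are three numbers: the finger opening in cm, from 0 to 8.54, then the shift along the tool's x, y, z in cm, then the turn about the tool's z in degrees. A call has 1 to 10 rows; each row shifts and turns the commanded pose from where the row before left it, along the tool's axes as they then stand; what a row does not reach is not made up. A row lasts 1/8 s, in which the tool goes at most 62.5 mm and 10.7 degrees, less where a joint would pass 70% of its speed; a pose out of reach is approached as far as the arm can. A call with a gripper value outside its range is refused whole. The fingers move at their own pace and stop on an object; "newtons" is the grip in N (left out, the last holds). Time passes only in rows, so rows that do not move let the fingers close. It gives the time, the measured TCP pose, the force, the opening and the grip force at its end, in the units of the state.
- ctrl.get_obs(): the state, without advancing time (a new reading comes with each control period).
- ctrl.get_image(name): name is "side" or "top"; returns a dict with "frame" (384x512x3 uint8, red, green, blue), "range_z" (384x512 float32, m along the optical axis (not along the pixel's ray), 0 where there is no reading), "fx", "fy", "cx", "cy" (pixels), "cam_to_world" (4x4, takes a point from camera to world coordinates). Camera axes: x right, y down, z forward; pixel columns grow to the right and rows downward; lengths in m; the calibration is good to about 2 mm. A picture is of the moment at which its call begins.
- ctrl.finish_job(): hands the job in; it is judged then, once.
The state is a dict: "t": time; "q": joint angles; "dq": joint speeds; "effort": joint torques, N m; "tool_pos": TCP position; "tool_rot": TCP orientation; "contact_force": force on the tool from outside, world axes, zero at the start; "wrist_torque": the same for the moment, N m; "opening": finger opening in m; "grip_force": force on a finger pad.
Only numpy, scipy, OpenCV 4.12 (cv2) and the standard library are available. Lean on these libraries where they do the work, as an engineer would, in place of code of your own. Each camera call takes 0.05 s, during which the arm holds its last target. There are 200 camera calls.

TASK

Take a thickness reading of the test bar: press the black cap of the drop gauge gently down until the gauge's foot sits on the bar, keep it there for about a second, then let the foot spring all the way back up. Then lift the bar slightly off its rests at its balance point, draw it out lengthwise from under the gauge's foot, raise it at least 10 cm clear above the rests, level all the while, and finish while still holding it there, level and still. Leave the other things on the bench alone.

Things in the scene. Friction and masses are not known exactly. Their poses are not given: they have to be found in the camera images.
- gauge: Drop gauge fixed to the bench: grey base block (90 x 75 x 18 mm), steel column, a grey arm (34 mm wide, its top 125 mm above the bench) reaching over to an upright sprung steel plunger with a black cap on top and a round foot (18 mm diameter) below. Origin on the bench surface under the plunger's axis. z is up; its y axis points from the column (75 mm away at -y) to the plunger and on along the bar.
- gauge_foot (a joint): How far the gauge's foot has been lowered, in m: 0 fully up, grows downwards, at most 0.045. The foot starts 25 mm above the bar, so it sits on the bar at a reading of 0.025. A light spring (about 1.5 N to start moving, 2.3 N at 25 mm) lifts it back to 0 when released.
- cap_top (a point): Centre of the flat top of the gauge's round black press cap (34 mm diameter, 12 mm thick), on the plunger's axis, 177 mm above the bench when up. The cap moves down with the foot; once the foot is stopped by the bar the cap gives a further 12 mm at most against its own spring, 0.9 N per mm (1.1 N to start). So the foot sits firmly when the cap top is about 30 to 34 mm below its starting height (about 3 to 7 N on the bar).
- rests: Two steel rest blocks on a steel plate (60 x 235 x 6 mm) fixed to the bench; their tops are 40 mm above the bench. Origin on the bench under the centre of the first block (44 x 36 mm), which stands right under the gauge's foot; the second block (44 x 18 mm) is centred 172 mm from it along +y.
- specimen: The test bar: a brown moulded bar 220 mm long (along y), 28 mm wide (x), 16 mm thick (z), with a steel terminal clamp (28 x 24 mm, 18 mm high) fixed on top at its +y end, centred 95 mm from the bar's middle. Lies loose on the rests; its plain end reaches 20 to 30 mm past the plunger's axis, 25 mm below the raised foot. Origin at the middle of the underside; z is up. About 0.19 to 0.32 kg.
- specimen_balance (a point): The bar's balance point: half-way up its thickness, 38 mm from its middle towards the clamp. Grip here across the 28 mm width (40 mm free beneath down to the bench, 34 mm to the plate). Lift at most 20 mm before the bar has been drawn about 65 mm along its +y (away from the column) from under the foot and the gauge's arm; then it can rise freely.
- connector: Loose blue terminal connector, 22 x 60 x 20 mm; origin under its centre. Not to be disturbed.
- driver: Loose screwdriver lying on the bench, along its x. Not to be disturbed.
- tin: Small closed round tin, 50 mm diameter, 45 mm high; origin under its centre. Not to be disturbed.
- probe: Loose red and white test probe, about 230 mm long and 38 mm thick, lying along its x. Not to be disturbed.

How it is judged:
On the way, in this order (a step that is already met when the one before it is completed fails the run):
1. the gauge's foot is pressed down and sits gently on the bar (1 to 15 N, reading near 25 mm), still, for half a second (contact force between gauge and specimen between 1 and 15 N and value of joint gauge_foot between 0.022 and 0.029 m and velocity of joint gauge_foot between -0.005 and 0.005 m/s), for 0.5 s.
2. the foot is back up (reading under 3 mm) with the bar still on its rests (value of joint gauge_foot below 0.003 m and contact force between specimen and rests above 0.5 N), for 0.1 s.
3. the bar is held by the fingers, level, clear of its rests (height (world z) of specimen above 0.07 m and angle between specimen's own z axis and vertical below 0.14 rad and contact force between the fingers and specimen above 1 N and contact force between specimen and rests below 0.05 N), for 0.2 s.
At the end, for the whole second after the job is handed in: The fingers hold the bar with its underside 90 mm or more above the rests' tops, within 0.12 rad of level, still (under 20 mm/s, 0.15 rad/s), touching neither rests, gauge nor other things; the gauge's foot is back up (under 3 mm) (height (world z) of specimen above 0.13 m and angle between specimen's own z axis and vertical below 0.12 rad and contact force between the fingers and specimen above 1 N and linear speed of specimen below 0.02 m/s and angular speed of specimen below 0.15 rad/s and value of joint gauge_foot below 0.003 m and contact force between specimen and rests below 0.05 N and contact force between specimen and gauge below 0.05 N and contact force between specimen and connector below 0.05 N and contact force between specimen and driver below 0.05 N and contact force between specimen and tin below 0.05 N and contact force between specimen and probe below 0.05 N); the arm keeps its last pose, push and grip.
It fails at once if the gauge is pressed hard onto the bar (over 25 N) (contact force between gauge and specimen above 25 N).
It fails at once if the bar is tipped more than 0.26 rad (15 degrees) (angle between specimen's own z axis and vertical above 0.26 rad).
It fails at once if another thing on the bench is moved more than 20 mm (distance of any of connector, driver, tin, probe from where it was at the start of the episode above 0.02 m).
It also fails if it takes over 58 s, if anything falls off the work surface, if the arm or the gripper's body presses on something with over 40 N, if the wrist force passes 120 N, or if a joint passes its speed limit or range.

## Working session

There is one attempt and no reset: what is moved stays moved. The work goes in short steps, Python scripts to look and compute and a tool call to move; the robot and the scene stay as the last step left them, time stands still between calls to the robot, and variables do not carry over. Pictures are saved under pics/ and viewed, at most 10 in all, crops included, and the job is handed in when it is done.

Besides the shell and the picture viewer there is one more tool, called after "Call:" by a JSON object that holds its "fn" and its "kwargs". send_rows: Moves the arm, as the interface text tells. Its arguments: {"type":"object","properties":{"rows":{"type":"array","items":{"type":"array"}},"newtons":{"type":"number"}},"required":["rows"]}

```bash
mkdir -p pics; python3 - <<'E'
from station import ctrl
import cv2,numpy as np
o=ctrl.get_obs()
print(o['t'],o['tool_pos'],o['tool_rot'],o['opening'],ctrl.grip_point_offset)
for n in('top','side'):
    d=ctrl.get_image(n); np.savez(f'{n}0.npz',**d)
    print(n,d['fx'],d['cx'],d['cy'],np.round(d['cam_to_world'],3).tolist())
    cv2.imwrite(f'pics/{n}0.png',cv2.resize(d['frame'][:,:,::-1],(800,600),interpolation=cv2.INTER_CUBIC))
E
```

```text
0.0 [ 0.1664944  -0.60176708  0.23005223] [-3.11100436e+00 -4.22245463e-01  7.69180285e-05] 0.08591455780039141 0.0187
top 458.34438252607663 249.94304555402485 200.858821520999 [[0.002, -0.996, 0.092, 0.488], [-1.0, -0.002, -0.01, 0.005], [0.01, -0.092, -0.996, 1.236], [0.0, 0.0, 0.0, 1.0]]
side 444.18080881991915 259.46939996913875 192.35756788489073 [[-0.954, -0.225, 0.197, 0.382], [-0.298, 0.668, -0.682, 0.719], [0.022, -0.709, -0.705, 0.863], [0.0, 0.0, 0.0, 1.0]]
```

View pics/top0.png

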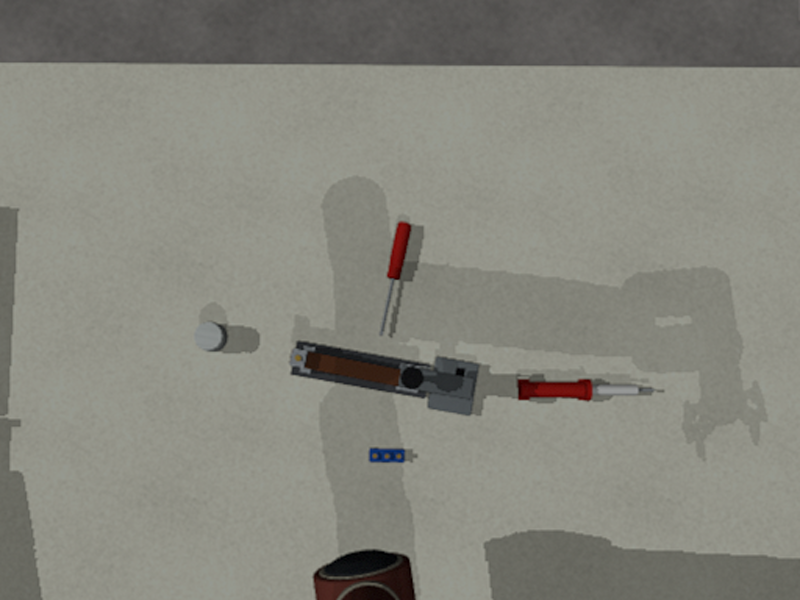

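View pics/side0.png

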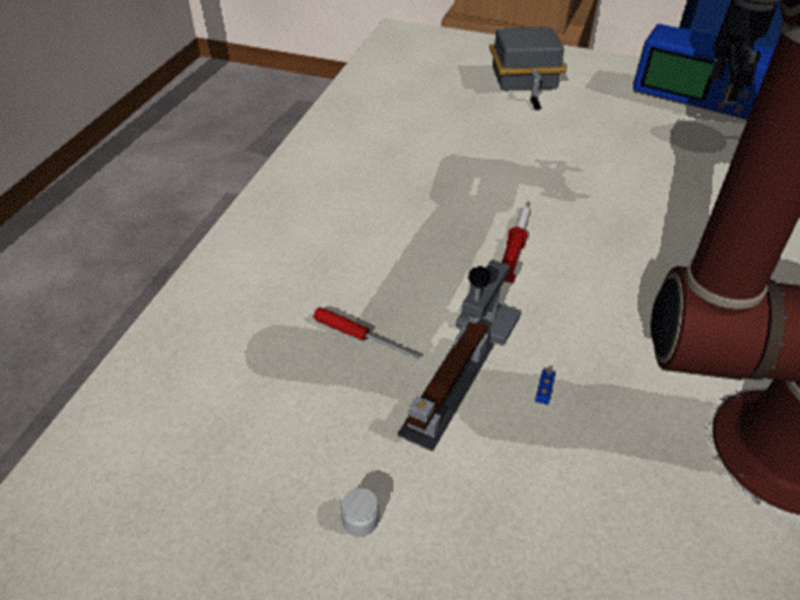

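The top picture shows the black cap at about (412,378) in the 800-wide view. The bar runs left from it to the clamp at (299,357); the tin is at (211,337), the driver tip at (384,333) and the connector at (390,456). Next I'll deproject these points.

```bash
cat > h.py <<'E'
import numpy as np,cv2
def cloud(d):
    v,u=np.mgrid[:384,:512]; z=d['range_z']
    p=np.stack([(u-d['cx'])*z/d['fx'],(v-d['cy'])*z/d['fy'],z,np.ones_like(z)],-1)@d['cam_to_world'].T
    return p[...,:3]
def show(name,d):
    P=cloud(d); f=d['frame'].astype(int); z=P[...,2]
    X,Y=P[...,0],P[...,1]; roi=(abs(Y-0)<.35)&(X>.2)&(X<.8)&(d['range_z']>0)
    cap=roi&(z>.165)&(z<.19)&(f.max(2)<60)
    br=roi&(abs(z-.056)<.008)&(f[...,0]>f[...,2]*1.5)&(f[...,0]<120)
    top=roi&(abs(z-.074)<.006)&(f.min(2)>90)
    for n,m in(('cap',cap),('bar',br),('clamp',top)):
        q=P[m]
        if len(q)<5: print(name,n,len(q)); continue
        r=cv2.minAreaRect((q[:,:2]*1000).astype(np.float32))
        print(name,n,len(q),'med',np.round(np.median(q,0),4),'rect',np.round(r[0],1),np.round(r[1],1),round(r[2],1))
E
python3 - <<'E'
from h import *
for n in('top','side'): show(n,np.load(n+'0.npz'))
E
```

```text
top cap 162 med [ 0.4926 -0.0357  0.1769] rect [492.  -36.3] [30.9 32.4] 45.1
top bar 643 med [0.5081 0.0549 0.0561] rect [507.4  56.2] [154.6  27.7] 78.8
top clamp 80 med [0.5242 0.1475 0.0732] rect [524.4 145.5] [23.9 26.6] 80.9
side cap 150 med [ 0.4867 -0.0275  0.1757] rect [368.1  18.5] [ 33.9 291.7] 67.4
side bar 722 med [0.4993 0.0481 0.0549] rect [501.9  54.9] [221.   28.6] 78.8
side clamp 99 med [0.52   0.1516 0.0729] rect [520.4 147.6] [25.6 28.4] 80.4
```

Call:
{"fn": "send_rows", "kwargs": {"rows": [[0,[3.3,-3.3,0],0],[0,[3.3,-3.3,0],0],[0,[3.3,-3.3,0],0],[0,[3.3,-3.3,0],0],[0,[3.3,-3.3,0],0],[0,[3.3,-3.3,0],0],[0,[3.3,-3.3,0],0],[0,[3.3,-3.3,0],0],[0,[3.3,-3.3,0],0],[0,[3.3,-3.3,0],0]], "newtons": 60}}

```text
t: 1.35
tool_pos: [0.397, -0.1948, 0.2309]
tool_rot: [-3.113, -0.422, 0.0]
contact_force: [-0.4, -0.8, -0.3]
opening: -0.0
grip_force: 0.0
```

Call:
{"fn": "send_rows", "kwargs": {"rows": [[0,[0,0,0],-8],[0,[0,0,0],-8],[0,[0,0,0],-8],[0,[0,0,0],-8],[0,[0,0,0],-8],[0,[0,0,0],-8],[0,[0,0,0],-8],[0,[0,0,0],-8]]}}

```text
t: 2.35
tool_pos: [0.3964, -0.1962, 0.2308]
tool_rot: [-2.411, -2.013, 0.0]
contact_force: [0.3, 0.2, -0.9]
opening: 0.0001
grip_force: 0.0
```

Call:
{"fn": "send_rows", "kwargs": {"rows": [[0,[3.5,1.28,0],0],[0,[3.5,1.28,0],0],[0,[3.5,1.28,0],0],[0,[3.5,1.28,0],0],[0,[3.5,1.28,0],0],[0,[0,0,3.5],0],[0,[0,0,0],0],[0,[0,0,0],0]]}}

```text
t: 3.35
tool_pos: [0.4916, -0.0363, 0.1968]
tool_rot: [2.416, 2.007, 0.0]
contact_force: [1.0, 0.0, 1.0]
opening: 0.0002
grip_force: 0.0
```

```bash
python3 - <<'E'
from station import ctrl
from h import *
d=ctrl.get_image('side')
show('side',d)
P=cloud(d);f=d['frame']
cv2.imwrite('pics/s1.png',cv2.resize(f[110:270,220:380,::-1],(600,600),interpolation=cv2.INTER_CUBIC))
t=ctrl.get_image('top'); show('top',t)
a=cv2.resize(t['frame'][180:280,180:320,::-1],(798,570),interpolation=cv2.INTER_CUBIC)
cv2.imwrite('pics/t1.png',a)
print(ctrl.get_obs()['tool_pos'])
E
```

```text
side cap 142 med [ 0.4874 -0.028   0.1755] rect [488.1 -31.6] [30.4 32.5] 12.6
side bar 716 med [0.4994 0.0478 0.0549] rect [502.   54.4] [223.5  29.1] 78.8
side clamp 95 med [0.5201 0.1511 0.0729] rect [499.8  26.2] [271.7  28.3] 80.2
top cap 0
top bar 382 med [0.5134 0.0857 0.0557] rect [509.5  67.3] [133.2  27.5] 79.3
top clamp 79 med [0.5255 0.1477 0.074 ] rect [524.6 145.6] [23.4 26.8] 80.9
[ 0.49223062 -0.03658266  0.19785108]
```

View pics/s1.png

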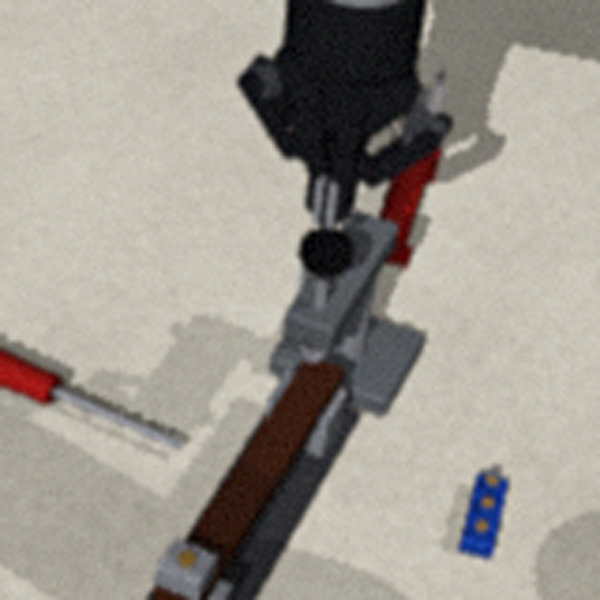

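The fingers stand right over the cap, which is at (327,250) in the crop. The driver tip at (183,440) and the connector at (485,515) are well clear. I'll press in small steps.

Call:
{"fn": "send_rows", "kwargs": {"rows": [[0,[0.2,0,1.0],0],[0,[0,0,0.7],0],[0,[0,0,0.5],0],[0,[0,0,0.5],0],[0,[0,0,0.5],0],[0,[0,0,0.5],0],[0,[0,0,0.4],0],[0,[0,0,0],0]]}}

```text
t: 4.45
tool_pos: [0.4919, -0.0341, 0.155]
tool_rot: [-2.416, -2.008, 0.0]
contact_force: [-2.3, 0.4, 2.2]
opening: -0.0003
grip_force: 1.1
```

Call:
{"fn": "send_rows", "kwargs": {"rows": [[0,[0,0,0.25],0],[0,[0,0,0.25],0],[0,[0,0,0.2],0],[0,[0,0,0.2],0],[0,[0,0,0.1],0],[0,[0,0,0],0],[0,[0,0,0],0],[0,[0,0,0],0]]}}

```text
t: 5.45
tool_pos: [0.4923, -0.0341, 0.1461]
tool_rot: [2.416, 2.008, 0.001]
contact_force: [-2.6, -0.2, 6.5]
opening: -0.0001
grip_force: 3.2
```

```bash
python3 - <<'E'
from station import ctrl
from h import *
d=ctrl.get_image('side'); show('side',d)
cv2.imwrite('pics/s2.png',cv2.resize(d['frame'][140:240,270:370,::-1],(600,600),interpolation=cv2.INTER_CUBIC))
o=ctrl.get_obs();print(o['tool_pos'],o['contact_force'])
E
```

```text
side cap 52 med [ 0.4828 -0.0237  0.1769] rect [486.9 -22.9] [29.7 21.8] 17.8
side bar 677 med [0.5005 0.0535 0.0549] rect [502.3  54.8] [222.5  29.4] 78.8
side clamp 112 med [0.5179 0.1504 0.0727] rect [499.7  26.9] [271.8  27.5] 80.1
[ 0.49229345 -0.03409848  0.14613074] [-2.83255852 -0.51147368  6.93680795]
```

View pics/s2.png

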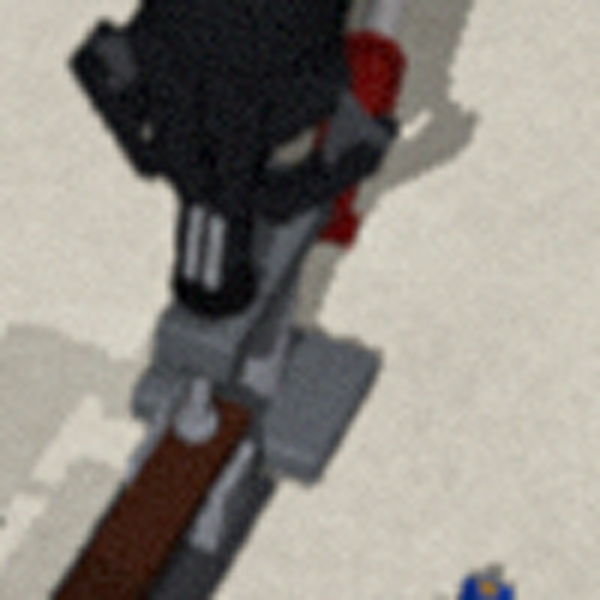

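The foot, at (195,425), sits on the brown bar. The total force is about 6.7 N, so roughly 4 N lands on the bar. I'll hold it for a second and then release.

Call:
{"fn": "send_rows", "kwargs": {"rows": [[0,[0,0,0],0],[0,[0,0,0],0],[0,[0,0,0],0],[0,[0,0,0],0],[0,[0,0,0],0],[0,[0,0,0],0],[0,[0,0,0],0],[0,[0,0,0],0]]}}

```text
t: 6.5
tool_pos: [0.4923, -0.0341, 0.1461]
tool_rot: [2.416, 2.008, 0.001]
contact_force: [-2.6, 0.1, 6.5]
opening: 0.0004
grip_force: 3.2
```

Call:
{"fn": "send_rows", "kwargs": {"rows": [[0,[0,0,-0.3],0],[0,[0,0,-0.5],0],[0,[0,0,-0.7],0],[0,[0,0,-0.7],0],[0,[0,0,-0.7],0],[0,[0,0,-0.7],0],[0,[0,0,-1],0],[0,[0,0,-1],0],[0,[0,0,-1],0],[0,[0,0,0],0]]}}

```text
t: 7.75
tool_pos: [0.4927, -0.0342, 0.2127]
tool_rot: [2.415, 2.007, 0.002]
contact_force: [1.0, 0.1, -0.5]
opening: -0.0003
grip_force: 0.0
```

Call:
{"fn": "send_rows", "kwargs": {"rows": [[0,[3,0,0],0],[0,[4,0,0],0],[6,[4,0,0],0],[6,[1.5,0,0],0],[6,[0,0,0],0],[6,[0,0,0],0],[6,[0,0,0],0]]}}

```text
t: 8.62
tool_pos: [0.5148, 0.0878, 0.2113]
tool_rot: [2.418, 2.006, -0.0]
contact_force: [-0.4, -0.5, -0.2]
opening: 0.06
grip_force: 0.0
```

```bash
python3 - <<'E'
from station import ctrl
from h import *
for n in('side','top'):
    d=ctrl.get_image(n); show(n,d); np.savez(n+'3.npz',**d)
    P=cloud(d); f=d['frame'].astype(int); z=P[...,2]; X,Y=P[...,0],P[...,1]
    for nm,(x0,x1,y0,y1,z0,z1) in dict(tin=(.5,.62,.2,.36,.03,.06)).items():
        m=(X>x0)&(X<x1)&(Y>y0)&(Y<y1)&(z>z0)&(z<z1)&(f.min(2)>60); print(n,nm,m.sum(),P[m].min(0).round(3),P[m].max(0).round(3))
cv2.imwrite('pics/t3.png',cv2.resize(d['frame'][180:280,160:300,::-1],(798,570),interpolation=cv2.INTER_CUBIC))
o=ctrl.get_obs();print(o['tool_pos'],o['tool_rot'],o['opening'],o['contact_force'])
E
```

```text
side cap 38 med [ 0.4879 -0.027   0.1759] rect [489.1 -31.1] [ 9.  32.4] 24.2
side bar 719 med [0.4992 0.0489 0.0551] rect [501.5  54.7] [221.9  28.7] 79.1
side clamp 107 med [0.5199 0.1507 0.0727] rect [499.   26.3] [272.7  26.7] 80.0
side tin 474 [0.533 0.278 0.03 ] [0.581 0.326 0.049]
top cap 157 med [ 0.4926 -0.0357  0.1766] rect [492.  -36.3] [30.9 32.7] 45.0
top bar 223 med [0.4981 0.0084 0.0563] rect [497.8   7.5] [55.3 27.5] 79.0
top clamp 0
top tin 280 [0.539 0.275 0.03 ] [0.584 0.32  0.051]
[0.51485916 0.08805681 0.21135575] [2.41724123e+00 2.00637080e+00 3.99855036e-06] 0.05986122328656024 [ 0.70501173 -0.19849025 -0.71963729]
```

View pics/t3.png

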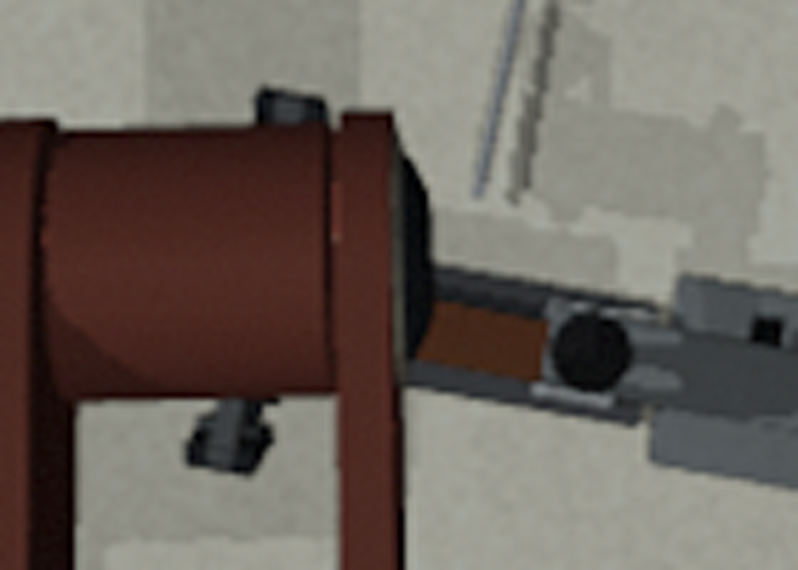

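The cap is back up at z = 0.177 and the bar hasn't moved. I'll shift 2 mm in x and -4 mm in y, then descend to the balance point.

Call:
{"fn": "send_rows", "kwargs": {"rows": [[6,[0.2,-0.4,2],0],[6,[0,0,3.5],0],[6,[0,0,3.5],0],[6,[0,0,3.0],0],[6,[0,0,2],0],[6,[0,0,0],0]]}}

```text
t: 9.48
tool_pos: [0.5085, 0.0914, 0.0679]
tool_rot: [-2.413, -2.005, 0.008]
contact_force: [0.5, 0.2, 0.2]
opening: 0.0603
grip_force: 0.0
```

```bash
python3 - <<'E'
from station import ctrl
from h import *
d=ctrl.get_image('side')
cv2.imwrite('pics/s4.png',cv2.resize(d['frame'][180:290,240:360,::-1],(654,600),interpolation=cv2.INTER_CUBIC))
o=ctrl.get_obs();print(o['tool_pos'],o['opening'],o['contact_force'])
E
```

```text
[0.50993445 0.09149224 0.0697448 ] 0.06007094117832283 [ 0.4221583  -0.24694318 -0.0763802 ]
```

View pics/s4.png

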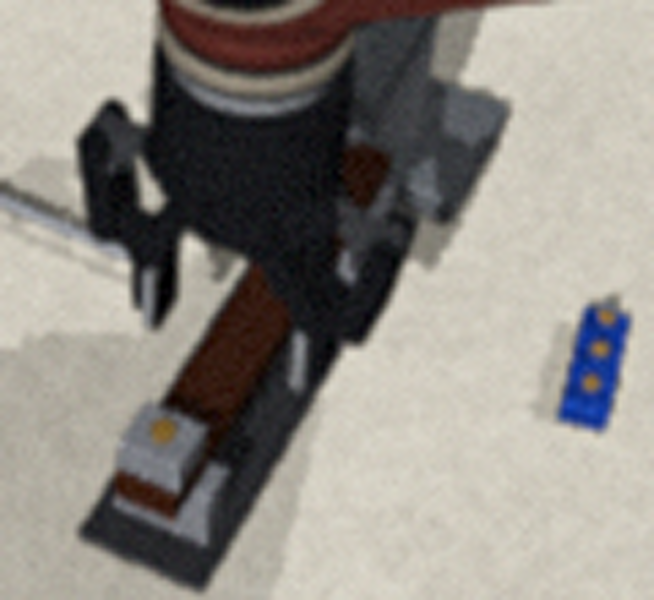

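The fingers straddle the bar, with tips at about (150,300) and (298,360) and the bar running between them. The connector and driver are clear. I'll go down and close.

Call:
{"fn": "send_rows", "kwargs": {"rows": [[6,[0,0,1.5],0],[6,[0,0,1.5],0],[6,[0,0,1.0],0],[6,[0,0,0],0],[6,[0,0,0],0]]}}

```text
t: 10.15
tool_pos: [0.5116, 0.0916, 0.0315]
tool_rot: [2.416, 2.008, 0.001]
contact_force: [-0.1, 0.0, 0.1]
opening: 0.0602
grip_force: 0.0
```

Call:
{"fn": "send_rows", "kwargs": {"rows": [[4,[0,0,0],0],[3.2,[0,0,0],0],[2.6,[0,0,0],0],[2,[0,0,0],0],[2,[0,0,0],0],[2,[0,0,0],0],[2,[0,0,0],0]], "newtons": 50}}

```text
t: 11.02
tool_pos: [0.5117, 0.0916, 0.0319]
tool_rot: [2.416, 2.008, 0.001]
contact_force: [-1.5, -0.4, 4.9]
opening: 0.0268
grip_force: 50.4
```

Call:
{"fn": "send_rows", "kwargs": {"rows": [[2,[0,0,-0.2],0],[2,[0,0,-0.3],0],[2,[0,0,-0.3],0],[2,[0,0,-0.3],0],[2,[0,0,-0.2],0],[2,[0,0,0],0],[2,[0,0,0],0]]}}

```text
t: 11.9
tool_pos: [0.5112, 0.0916, 0.0442]
tool_rot: [-2.416, -2.008, 0.0]
contact_force: [1.1, -0.6, -2.5]
opening: 0.0269
grip_force: 49.4
```

```bash
python3 - <<'E'
from station import ctrl
from h import *
d=ctrl.get_image('side')
cv2.imwrite('pics/s5.png',cv2.resize(d['frame'][180:290,240:360,::-1],(654,600),interpolation=cv2.INTER_CUBIC))
o=ctrl.get_obs();print(o['tool_pos'],o['opening'],o['contact_force'],o['wrist_torque'])
P=cloud(d);f=d['frame'].astype(int)
m=(f[...,0]>f[...,2]*1.5)&(f[...,0]<120)&(P[...,2]>.058)&(P[...,2]<.085)&(abs(P[...,0]-.5)<.05)&(P[...,1]>-.1)&(P[...,1]<.16)
q=P[m];print(len(q))
if len(q)>20: print(np.polyfit(q[:,1],q[:,2],1),np.ptp(q[:,1]))
E
```

```text
[0.51119339 0.09153422 0.04420303] 0.027266354591024937 [ 0.36305879  0.84070633 -3.40011424] [ 0.01612609 -0.00173074 -0.03251733]
314
[-0.00292228  0.06711396] 0.21077660778327278
```

View pics/s5.png

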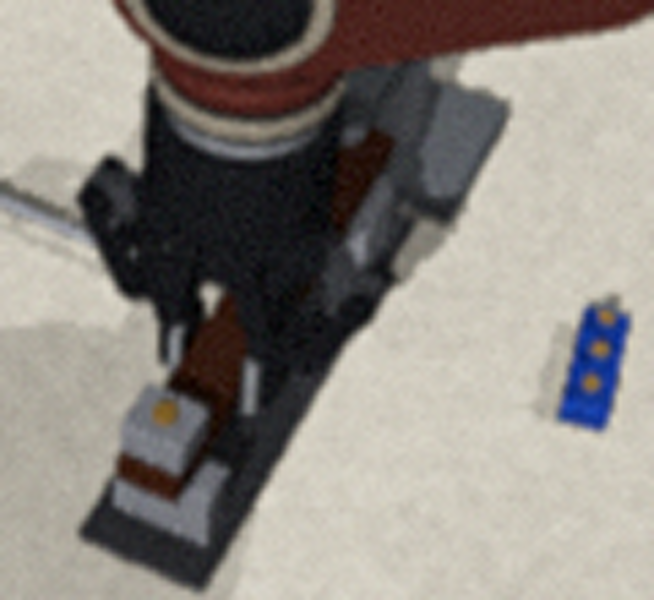

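The bar hangs level at z ≈ 0.067 on top (slope -0.003), with a gap above the rests at the clamp end, around (165,470). I'll draw it out along tool +x and then raise it.

Call:
{"fn": "send_rows", "kwargs": {"rows": [[2,[0.4,0,0],0],[2,[0.9,0,0],0],[2,[1.2,0,0],0],[2,[1.3,0,0],0],[2,[1.3,0,0],0],[2,[1.3,0,0],0],[2,[1.1,0,0],0],[2,[0.5,0,0],0],[2,[0,0,0],0],[2,[0,0,0],0]]}}

```text
t: 13.2
tool_pos: [0.5258, 0.1699, 0.0442]
tool_rot: [-2.416, -2.008, 0.0]
contact_force: [-0.3, 0.2, -3.3]
opening: 0.027
grip_force: 49.4
```

Call:
{"fn": "send_rows", "kwargs": {"rows": [[2,[0,0,-0.6],0],[2,[0,0,-1.2],0],[2,[0,0,-1.8],0],[2,[0,0,-2],0],[2,[0,0,-2],0],[2,[0,0,-2],0],[2,[0,0,-1.5],0],[2,[0,0,-0.8],0],[2,[0,0,0],0],[2,[0,0,0],0]]}}

```text
t: 14.45
tool_pos: [0.5253, 0.1701, 0.1623]
tool_rot: [-2.415, -2.007, 0.003]
contact_force: [-0.2, 0.2, -2.7]
opening: 0.0269
grip_force: 49.5
```

```bash
python3 - <<'E'
from station import ctrl
from h import *
d=ctrl.get_image('side')
cv2.imwrite('pics/s6.png',cv2.resize(d['frame'][130:330,180:380,::-1],(600,600),interpolation=cv2.INTER_CUBIC))
o=ctrl.get_obs();print(o['t'],o['tool_pos'],o['opening'],o['grip_force'],o['contact_force'],np.abs(o['dq']).max())
P=cloud(d);f=d['frame'].astype(int)
m=(f[...,0]>f[...,2]*1.5)&(f[...,0]<120)&(P[...,2]>.13)&(P[...,2]<.21)&(abs(P[...,0]-.52)<.04)&(P[...,1]>0)&(P[...,1]<.25)
q=P[m];print(len(q))
if len(q)>20: print(np.polyfit(q[:,1],q[:,2],1),np.ptp(q[:,1]),np.median(q,0))
E
```

```text
14.5 [0.52527556 0.17005207 0.16214109] 0.026845515309958615 49.50642943382263 [-0.01868434  0.53065956 -3.93117146] 0.0045573874372665905
548
[-0.00967669  0.18562094] 0.21786252748449697 [0.5178322  0.16399282 0.18498594]
```

View pics/s6.png

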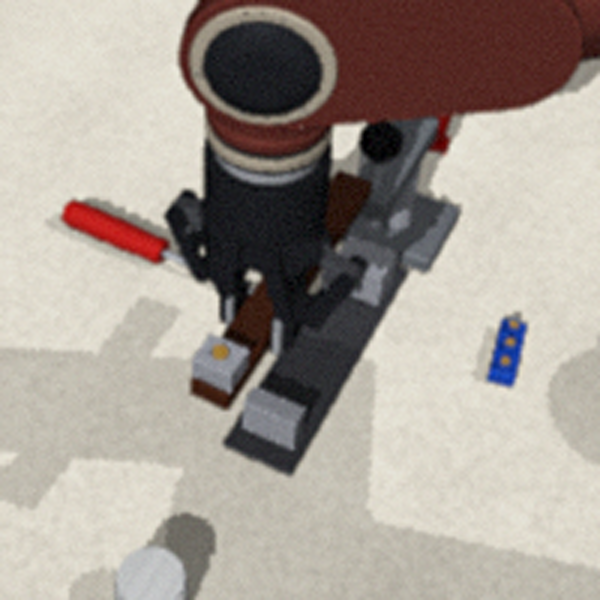

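The bar is held level with its top at z ≈ 0.185, which puts the underside about 0.13 m above the rests. It is still and clear of the tin at (150,575), the driver and the gauge, and the cap at (380,140) is up. I'm handing it in.

Call:
{"fn": "send_rows", "kwargs": {"rows": [[2,[0,0,0],0],[2,[0,0,0],0],[2,[0,0,0],0],[2,[0,0,0],0]]}}

```text
t: 15.0
tool_pos: [0.5259, 0.1702, 0.1633]
tool_rot: [2.416, 2.008, 0.0]
contact_force: [-1.0, -0.0, -2.3]
opening: 0.0274
grip_force: 49.5
```

```bash
python3 -c "
from station import ctrl
print(ctrl.finish_job())"
```

```text
the job is handed in; nothing more can be done
None
```

I took the reading with about 4 N on the bar, let the foot spring back up, drew the bar out and handed in at 15 s with it held level and still about 13 cm above the rests; no verdict came back.

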